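# Load the abrasive roll into the bench dispenser

## Robot

A 7-joint arm with a two-finger parallel gripper is mounted at the origin on the work surface. World frame = base frame: x ahead of the robot, y to its left, z up, the work surface at z = 0. Lengths are in mm, angles in rad, forces in N, time in s.
With the tool pointing down it reaches from about 425 to 875 mm from the base axis. Payload 4.7 kg.
Tool frame: the origin (TCP) lies on the centre line of the jaws, within the pads' length; the fingertips stand bot.nose_length ahead of it and the grasp point (between the pads) lies 5 mm behind it (bot.nose_length is the distance from the TCP to the fingertips, in mm); z points along the fingers, y is the line along which they close (so a half turn about z gives the same grasp; the last joint's range is limited). The gripper opens to 87 mm and grips with 3 to 60 N. Pads are 19 mm wide; open, the fingers measure 117 mm over their backs; the gripper's body (75 mm by 190 mm) begins 51 mm behind the grasp point.
Start: joints at [-1.128, 0.321, -0.07, 1.45, 0.023, 1.371, -0.057], TCP at [270.286, 591.162, 213.487] pointing down, gripper open.
Joint ranges: [-2.86, 2.86], [-0.3, 2.09], [-1.38, 1.24], [0.06, 2.45], [-1.56, 4.7], [0.09, 2.05], [-2.69, 2.69]. Speed limits (rad/s): [2.57, 2.57, 3.14, 3.14, 3.14, 3.14, 3.14].

## Interface

Orientations are given as a 3x3 rotation matrix whose columns are the frame's x, y, z axes.
In Python, from plant import telemetry, viewer, workorder, bot gives the robot as it stands. The module is installed in compiled form; this text tells all that it offers.
- The arm moves only by the shell command python3 -m handwheel 'ROWS' [OPENING] [FORCE]. ROWS is text: rows parted by semicolons, each of 4 numbers parted by spaces: the shift along the world's x, y, z in m, then the turn about the world's z in degrees. A call has 1 to 8 rows; each row shifts and turns the commanded pose from where the row before left it; what a row does not reach is not made up. A row lasts 1/10 s, in which the tool goes at most 50 mm and 8.59 degrees, less where a joint would pass 70% of its speed; a pose out of reach is approached as far as the arm can. A call with a gripper value outside its range is refused whole. OPENING is the opening, from 0 (shut) to 1 (fully open), set as the call begins (- or left out, the last holds). The fingers move at their own pace and stop on an object; FORCE is the grip in N (left out, the last holds). Time passes only in rows, so rows that do not move let the fingers close. It gives the time, the measured TCP pose, the force, the opening and the grip force at its end, in the units of the state.
- telemetry.state(): the state, without advancing time (a new reading comes with each control period).
- viewer.capture(name): name is "side" or "top" or "wrist"; returns the picture (400x640x3 uint8, blue, green, red); there is no depth.
- viewer.camera_params(name): a dict with "fovy" (degrees; the focal length in pixels is half the picture's height over the tangent of half this angle, whatever the lens; pixels are square), "cx", "cy" (the principal point, pixels), "pose" (4x4, takes a point from camera to world coordinates). Camera axes: x right, y down, z forward; pixel columns grow to the right and rows downward; lengths in mm; the calibration is good to about 2 mm. A picture is of the moment at which its call begins: read the wrist's pose just before it. camera_params takes no time and is no camera call; for the wrist camera it gives the pose at the moment of the call.
- workorder.sign_off(): hands the job in; it is judged then, once.
The state is a dict: "clock": time; "joint_pos": joint angles; "joint_vel": joint speeds; "joint_torque": joint torques, N m; "eef_pos": TCP position; "tcp_rot": TCP orientation; "contact_force": force on the tool from outside, world axes, zero at the start; "moment": the same for the moment, N m; "gripper_width": finger opening in mm; "grasp_force": force on a finger pad.
Only numpy, scipy, OpenCV 4.12 (cv2) and the standard library are available. Lean on these libraries where they do the work, as an engineer would, in place of code of your own. Each camera call takes 0.05 s, during which the arm holds its last target. There are 200 camera calls.

## Task

Load the abrasive roll into the dispenser: take it, with its spring spindle, off the wooden rest, push the sprung end into one of the two cups until the spring is squeezed right in, bring the other end in line with the opposite cup, ease the spring out until that end is fully home and only then let go, so that the spindle hangs by itself in both cups. Go by feel and never force it: the squeezed spring pushes with about 10 N and the plastic cups must not take more than 18 N, not even from a spindle that snaps home. Leave the other things on the bench where they are.

Things in the scene. Friction and masses are not known exactly. Their poses are not given: they have to be found in the camera images.
- roll: reddish-brown abrasive roll on a spring spindle, solid cylinder 56 mm in diameter, 115 mm long, all about 0.34 kg, bears a 50 N grip. Origin at the roll's centre on its axis, y along the axis (it may lie turned about y). The roll was pushed onto the spindle by hand and holds by friction: the spindle's middle lies up to 10 mm either way along the axis from the roll's centre, which is not measured
- roll_plunger_end (a point): centre of the roll's flat end on the plunger's side (its +y). The grey spindle tube, 26 mm in diameter, 166 mm from shoulder to shoulder, sticks out of both ends of the roll. Here a steel plunger, 12 mm in diameter, round nose, sticks 31 mm out of the tube and pushes in by 18 mm at most: the spring gives 3 N at first and 0.4 N more per mm, 10 N when fully in, then it is solid
- roll_pin_end (a point): centre of the roll's flat end on the pin's side (its -y). Here the spindle tube ends in a flat shoulder with a fixed plain pin, 12 mm in diameter, whose round nose reaches 9 mm past the shoulder
- dispenser: bench dispenser for abrasive rolls, fixed: base 120 (x) x 234 (y) x 6 mm, two upright cheeks 94 mm high, 50 mm deep (x), each with a black plastic cup on its inner face. Origin under the base's centre, y along the line of the cups, z up. A tear-off bar, 32 mm high, runs along the base on the -x side, a tie rod (28 mm high) on the +x side; otherwise open to front, back and above
- cup_left (a point): centre of the cup's mouth at the dispenser's +y end. The cup is a block 34 mm square (x, z), 16 mm thick, its flat face towards the other cup, with a blind round bore 16 mm in diameter and 11 mm deep at its middle. The two faces are 180 mm apart; the cups are alike and the spindle may go in either way round
- cup_right (a point): the same at the dispenser's -y end. When the roll is home, the shoulder at the pin's end is against this or the other cup's face and the plunger's nose on the bottom of the opposite bore, the plunger pushed in 6 mm; the pins lie 2 mm loose in the bores
- cup_line (a point): the point midway between the two cups on their common axis, 70 mm above the bench, axes as the dispenser's
- rest: plywood rest fixed to the bench, 90 (x) x 125 (y) x 12 mm, with two battens 8 mm high (10 mm wide, 34 mm apart) along y on which the roll lies, its axis along the rest's y and 42 mm above the bench; origin at the centre of the underside
- sanding_block: cork hand sanding block, 118 x 58 x 34 mm, bystander; origin at the centre of its underside
- tape: roll of masking tape lying flat, 100 mm across, 30 mm high, bystander; origin at the centre of its underside
- putty_knife: putty knife lying flat, bystander; origin under its middle
- discs: stack of sanding discs, 150 mm across, 16 mm high, bystander; origin at the centre of its underside
- filler_tin: tin of filler, 86 mm across, 100 mm high, bystander; origin at the centre of its underside
- spray_bottle: spray bottle, 68 mm across, 197 mm high, bystander; origin at the centre of its underside
Things that resemble listed ones, but are neither listed nor needed, are in the scene too. Of the things that look like the roll, the smallest one is meant.

How it is judged:
By the outcome, as a careful person would: the job done as asked, in the order asked, and still so for the second after the job is handed in, with the robot touching nothing.
It also fails if it takes over 72 s, if anything falls off the work surface, if the arm or the gripper's body presses on something with over 40 N, if the wrist force passes 120 N, or if a joint passes its speed limit or range.

## Working session

There is one attempt and no reset: what is moved stays moved. The work goes in short steps, Python scripts to look and compute and a shell command to move; the robot and the scene stay as the last step left them, time stands still between calls to the robot, and variables do not carry over. Pictures are saved under pics/ and viewed, at most 10 in all, crops included, and the job is handed in when it is done.

```bash
mkdir -p pics; python3 - <<'E'
from plant import telemetry, viewer, bot
import cv2
s=telemetry.state();print(s['clock'],s['eef_pos'],s['tcp_rot'],bot.nose_length,s['gripper_width'],s['contact_force'])
for n in ('top','side'):
    p=viewer.camera_params(n);print(n,p)
    cv2.imwrite(f'pics/{n}0.png',viewer.capture(n))
E
```

```text
0.0 [270.08918804 590.62944604 212.36797106] [[-9.09454779e-01  4.15802272e-01 -6.89347916e-04]
 [ 4.15802831e-01  9.09453112e-01 -1.74412595e-03]
 [-9.82819252e-05 -1.87283650e-03 -9.99998241e-01]] 14.0 86.94371637218015 [-0.72746751  0.88977868 -0.2654495 ]
top {'fovy': 49.94334806110907, 'cx': 318.20852090826804, 'cy': 191.98300905936162, 'pose': array([[ 2.55569276e-02, -9.98859744e-01,  4.03243863e-02,
         5.06084628e+02],
       [-9.99473322e-01, -2.63379541e-02, -1.89576278e-02,
         2.81164298e-01],
       [ 1.99980731e-02, -3.98186496e-02, -9.99006783e-01,
         1.03612959e+03],
       [ 0.00000000e+00,  0.00000000e+00,  0.00000000e+00,
         1.00000000e+00]])}
side {'fovy': 47.404669445968935, 'cx': 317.2621583683568, 'cy': 201.40755982663848, 'pose': array([[ 8.44893449e-01, -3.63469872e-01,  3.92485301e-01,
         2.07045858e+02],
       [-5.34538137e-01, -6.01894766e-01,  5.93288860e-01,
        -5.44282812e+02],
       [ 2.05922223e-02, -7.11064233e-01, -7.02825453e-01,
         6.96138533e+02],
       [ 0.00000000e+00,  0.00000000e+00,  0.00000000e+00,
         1.00000000e+00]])}
```

View pics/top0.png

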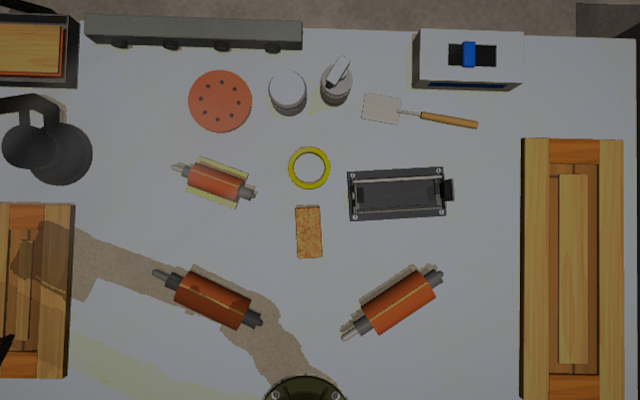

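View pics/side0.png

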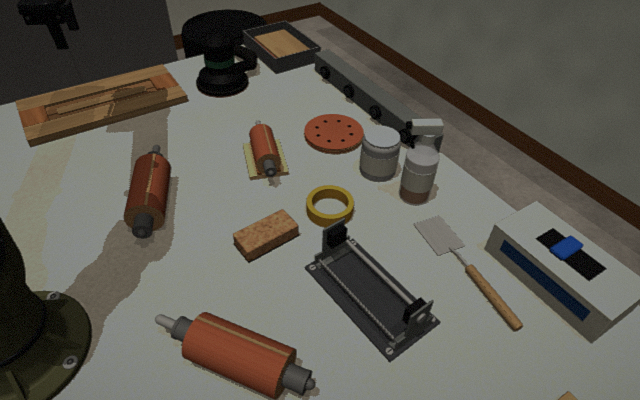

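Candidates in the top view: the roll on the plywood rest at (213,182), and larger ones at (212,299) and (398,300) lying on the bench. The one on the rest is the smallest, so I choose that. Next a close crop of it and of the dispenser.

```bash
python3 - <<'E'
import cv2,numpy as np
a=cv2.imread('pics/top0.png')
r=cv2.resize(a[150:215,165:265],None,fx=8,fy=8,interpolation=cv2.INTER_CUBIC)[:, :800]
d=cv2.resize(a[155:229,340:460],None,fx=6.5,fy=6.5,interpolation=cv2.INTER_CUBIC)
cv2.imwrite('pics/cr.png',cv2.convertScaleAbs(r,alpha=1.3));cv2.imwrite('pics/cd.png',cv2.convertScaleAbs(d,alpha=1.6,beta=20))
E
```

```text
(no output)
```

View pics/cr.png

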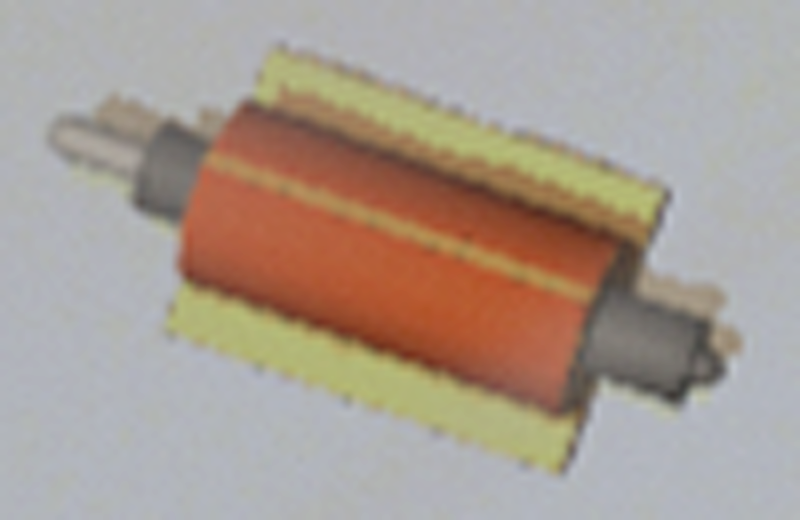

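View pics/cd.png

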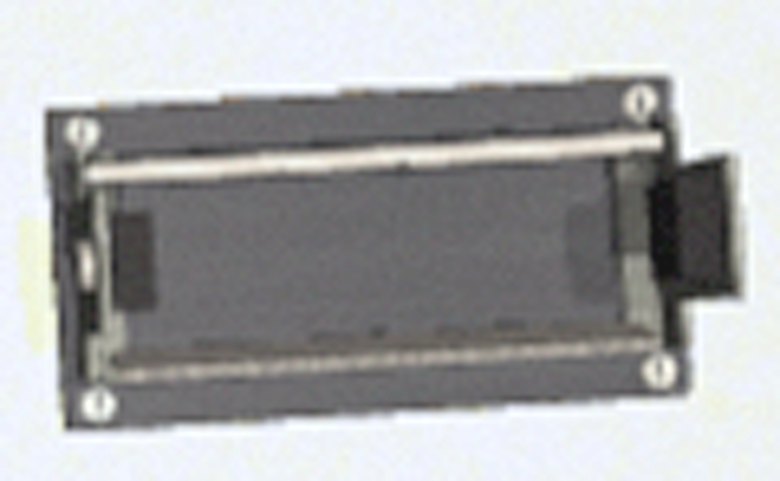

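```bash
cat > h.py <<'E'
import numpy as np
def setup(p):
    f=200/np.tan(np.radians(p['fovy']/2)); return f,p['cx'],p['cy'],np.array(p['pose'])
def ray(p,u,v,z):
    f,cx,cy,T=setup(p); d=T[:3,:3]@[(u-cx)/f,(v-cy)/f,1]; o=T[:3,3]
    return o+d*(z-o[2])/d[2]
def proj(p,X):
    f,cx,cy,T=setup(p); c=T[:3,:3].T@(np.array(X)-T[:3,3]); return np.array([cx+f*c[0]/c[2],cy+f*c[1]/c[2]])
E
python3 - <<'E'
from h import *
from plant import viewer
np.set_printoptions(precision=1,suppress=True)
p=viewer.camera_params('top')
R=lambda u,v,z:ray(p,165+(u+.5)/8-.5,150+(v+.5)/8-.5,z)
D=lambda u,v,z:ray(p,340+(u+.5)/6.5-.5,155+(v+.5)/6.5-.5,z)
c=np.array([R(*q,12) for q in [(270,48),(668,185),(565,470),(172,330)]])
print('rest',c.mean(0),np.linalg.norm(np.diff(c,axis=0),axis=1));e=c[0]+c[3]-c[1]-c[2];print('yaw of +y(rest, to left)',np.degrees(np.arctan2(e[1],e[0])))
a,b=R(48,135,42),R(722,368,42);e=a-b;print('tips',a,b,np.linalg.norm(e),np.degrees(np.arctan2(e[1],e[0])))
# roll ends: top silhouette points z~70 at crest
l=R(205,190,55);r=R(598,345,55);print(l,r)
c=np.array([D(*q,6) for q in [(48,108),(668,78),(690,392),(66,428)]])
print('disp',c.mean(0),np.linalg.norm(np.diff(c,axis=0),axis=1));e=c[0]+c[3]-c[1]-c[2];print(np.degrees(np.arctan2(e[1],e[0])))
E
```

```text
rest [565.3 222.3  12. ] [125.2  90.  123.6]
yaw of +y(rest, to left) 72.1781861272722
tips [596.2 323.5  42. ] [534.1 127.6  42. ] 205.46743534973598 72.40599052522909
[580.5 274.2  55. ] [539.3 161.3  55. ]
disp [ 549.7 -207.5    6. ] [231.6 117.  232.2]
94.53198642318875
```

Crops: roll on the rest, plunger nose at crop (48,135), pin nose at (722,368). Tip distance comes out at 205 mm against 206 expected. Rest and base sizes agree as well. Plan: plunger into the left (+y) cup with the roll yawed, squeeze, then swing it in line. Going above the roll first.

```bash
python3 -m handwheel '0.0265 -0.0337 0 -7.55;0.0265 -0.0337 0 -7.55;0.0265 -0.0337 0 -7.55;0.0265 -0.0337 0 -7.55;0.0265 -0.0337 0 -7.55;0.0265 -0.0337 0 -7.55;0.0265 -0.0337 0 -7.55;0.0265 -0.0337 0 -7.55' 1; python3 -m handwheel '0.0265 -0.0337 0 -7.55;0.0265 -0.0337 0 -7.55;0.0265 -0.0337 0 -7.55;0 0 0 0;0 0 0 0;0 0 0 0'
python3 - <<'E'
from plant import telemetry, viewer
import cv2,numpy as np
np.set_printoptions(precision=2,suppress=True)
s=telemetry.state();print(s['eef_pos'],s['tcp_rot'],s['contact_force'])
p=viewer.camera_params('wrist');np.save('w1.npy',p,allow_pickle=True);print(p)
im=viewer.capture('wrist');cv2.imwrite('pics/w1.png',im)
E
```

```text
clock: 0.9
eef_pos: [482.9, 319.9, 213.2]
tcp_rot: [[-0.082, 0.997, -0.0], [0.997, 0.082, -0.0], [-0.0, -0.0, -1.0]]
contact_force: [-0.2, 0.7, -0.4]
gripper_width: 86.7
grasp_force: 0.0
clock: 1.5
eef_pos: [560.8, 221.9, 213.0]
tcp_rot: [[0.3, 0.954, -0.001], [0.954, -0.3, 0.0], [0.0, -0.001, -1.0]]
contact_force: [-0.2, 0.3, -0.1]
gripper_width: 86.7
grasp_force: 0.0
[560.82 221.92 213.04] [[ 0.3   0.95 -0.  ]
 [ 0.95 -0.3   0.  ]
 [ 0.   -0.   -1.  ]] [-0.18  0.26 -0.06]
{'fovy': 58.583368212293415, 'cx': 316.92172187604945, 'cy': 199.35962871046212, 'pose': array([[  0.95,  -0.29,  -0.09, 583.49],
       [ -0.3 ,  -0.91,  -0.27, 295.56],
       [ -0.  ,   0.28,  -0.96, 384.8 ],
       [  0.  ,   0.  ,   0.  ,   1.  ]])}
```

View pics/w1.png

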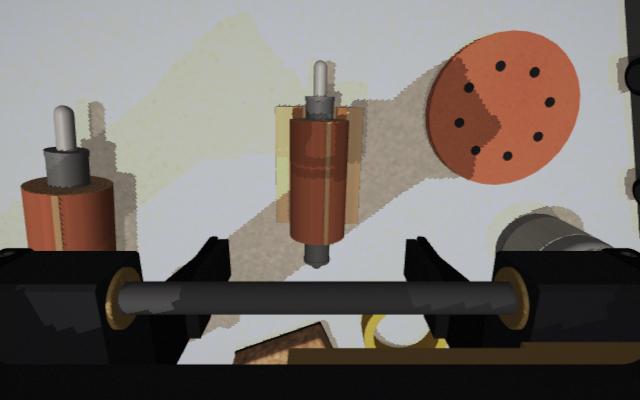

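```bash
python3 - <<'E'
from h import *
np.set_printoptions(precision=1,suppress=True)
p=np.load('w1.npy',allow_pickle=True).item()
a,b=ray(p,320,60,42),ray(p,316,269,42);e=a-b;L=np.linalg.norm(e);e/=L;print(a,b,L,np.degrees(np.arctan2(e[1],e[0])))
sm=(a+b)/2-11*e;print('spindle mid',sm)
pe=ray(p,318,244,70);pl=(ray(p,290,121,42)+ray(p,350,121,42))/2
for q in (pe,pl): print(q,'along from spindle mid',(q-sm)@e)
s=ray(p,320,97,55);print('shoulder',(s-sm)@e)
c=np.array([ray(p,*q,12) for q in [(276,107),(364,107),(359,222),(276,222)]]);print('rest',c)
E
```

```text
[594.8 322.9  42. ] [528.7 125.8  42. ] 207.8723864204699 71.45916702331667
spindle mid [558.2 213.9  42. ]
[543.  164.3  70. ] along from spindle mid -51.89634905036209
[578.8 271.7  42. ] along from spindle mid 61.26329741734405
shoulder 83.0695332262257
rest [[540.  296.2  12. ]
 [625.  269.4  12. ]
 [586.9 151.7  12. ]
 [498.9 179.4  12. ]]
```

Wrist picture: plunger nose (320,60), pin nose (316,269), roll ends at v≈121 and 244. The roll's centre sits about 5 mm towards the plunger from the spindle's middle. Descending to grasp.

```bash
python3 -m handwheel '0.0005 -0.0026 -0.04 -0.5;0 0 -0.04 0;0 0 -0.04 0;0 0 -0.03 0;0 0 -0.015 0;0 0 -0.01 0;0 0 0 0;0 0 0 0' 1; python3 -m handwheel '0 0 0 0;0 0 0 0;0 0 0 0;0 0 0 0;0 0 0 0;0 0 0 0;0 0 0 0;0 0 0 0' 0.55 10;
```

```text
clock: 2.35
eef_pos: [563.3, 218.6, 39.9]
tcp_rot: [[0.311, 0.951, 0.002], [0.951, -0.311, 0.001], [0.002, 0.002, -1.0]]
contact_force: [0.2, -0.3, 1.0]
gripper_width: 87.1
grasp_force: 0.0
clock: 3.15
eef_pos: [560.7, 218.5, 38.5]
tcp_rot: [[0.31, 0.951, -0.003], [0.951, -0.31, 0.0], [-0.001, -0.003, -1.0]]
contact_force: [-5.3, 0.3, 4.9]
gripper_width: 54.6
grasp_force: 10.3
```

```bash
python3 -m handwheel '0 0 0 0;0 0 0 0;0 0 0 0;0 0 0 0;0 0 0 0' 0.4 42;python3 -m handwheel '0 0 0.005 0;0 0 0.01 0;0 0 0.02 0;0 0 0.03 0;0 0 0.03 0;0 0 0.03 0;0 0 0 0;0 0 0 0' 
```

```text
clock: 3.65
eef_pos: [560.7, 218.5, 38.5]
tcp_rot: [[0.31, 0.951, -0.003], [0.951, -0.31, 0.0], [-0.001, -0.003, -1.0]]
contact_force: [-5.5, 1.6, 4.5]
gripper_width: 53.2
grasp_force: 41.7
clock: 4.45
eef_pos: [562.8, 217.6, 164.0]
tcp_rot: [[0.311, 0.95, 0.002], [0.95, -0.311, 0.0], [0.001, 0.001, -1.0]]
contact_force: [-0.7, -0.0, -3.9]
gripper_width: 52.8
grasp_force: 40.9
```

```bash
python3 -m handwheel '-0.002 -0.026 0 0.8;-0.004 -0.045 0 0.9;-0.004 -0.045 0 0.9;-0.004 -0.045 0 0.9;-0.004 -0.045 0 0.9;-0.004 -0.045 0 0.9;-0.004 -0.045 0 0.9;-0.004 -0.045 0 0.9';python3 -m handwheel '-0.004 -0.045 0 0.9;-0.003 -0.045 0 0.6;0 -0.025 0 0;0 0 0 0;0 0 0 0;0 0 0 0'
python3 - <<'E'
from plant import telemetry, viewer
import cv2,numpy as np
np.set_printoptions(precision=3,suppress=True)
s=telemetry.state();print(s['eef_pos'],s['tcp_rot'],s['contact_force'])
p=viewer.camera_params('wrist');np.save('w2.npy',p,allow_pickle=True)
im=viewer.capture('wrist');cv2.imwrite('pics/w2.png',cv2.resize(cv2.convertScaleAbs(im[0:300,160:560],alpha=1.5,beta=15),None,fx=2,fy=2,interpolation=cv2.INTER_CUBIC))
cv2.imwrite('pics/t2.png',viewer.capture('top'));cv2.imwrite('pics/s2.png',viewer.capture('side'))
E
```

```text
clock: 5.25
eef_pos: [530.6, -124.8, 161.6]
tcp_rot: [[0.19, 0.982, -0.003], [0.982, -0.19, -0.0], [-0.001, -0.003, -1.0]]
contact_force: [0.9, 0.0, -3.9]
gripper_width: 52.6
grasp_force: 40.9
clock: 5.85
eef_pos: [525.0, -236.3, 162.1]
tcp_rot: [[0.164, 0.987, -0.002], [0.987, -0.164, 0.001], [0.001, -0.002, -1.0]]
contact_force: [-0.6, -0.1, -2.8]
gripper_width: 52.8
grasp_force: 40.9
[ 525.015 -236.339  162.149] [[ 0.164  0.987 -0.002]
 [ 0.987 -0.164  0.001]
 [ 0.001 -0.002 -1.   ]] [-0.571 -0.107 -2.753]
```

View pics/w2.png

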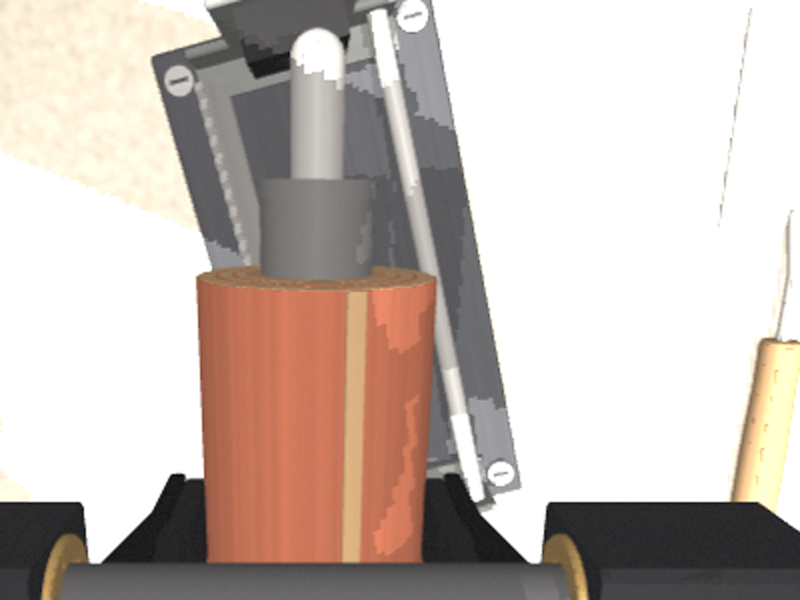

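```bash
python3 - <<'E'
from h import *
np.set_printoptions(precision=1,suppress=True)
p=np.load('w2.npy',allow_pickle=True).item()
W=lambda u,v,z:ray(p,160+(u+.5)/2-.5,(v+.5)/2-.5,z)
t=np.array([525,-236.3,162.1]);x=np.array([.164,.987,0])
y=np.array([.987,-.164,0])
for n,q in dict(nose=W(318,27,165.6),sh=W(318,180,178.6),shL=W(260,182,165.6),shR=W(375,182,165.6),rl=W(198,282,165.6),rr=W(436,282,165.6)).items(): print(n,q,'along',(q-t)@x,'lat',(q-t)@y)
a,b=W(152,60,6),W(521,487,6);print('corners',a,b,(a+b)/2,np.linalg.norm(a-b),np.hypot(117*2,120))
d=b-a; # local diag (120,-234)
print('yaw', np.degrees(np.arctan2(d[1],d[0])-np.arctan2(-234,120)))
s1,s2,s3=W(179,80,7),W(413,15,7),W(501,473,7);print(s1,s2,s3,(s1+s3)/2, np.degrees(np.arctan2(*(s2-s3)[[1,0]])),np.linalg.norm(s2-s1),np.linalg.norm(s2-s3))
# cup block upper front edge z=87
c1,c2=W(253,76,53),W(228,40,87);print(c1,c2)
from plant import viewer
pt=viewer.camera_params('top')
D=lambda u,v,z:ray(pt,340+(u+.5)/6.5-.5,155+(v+.5)/6.5-.5,z)
q=[D(*q,7) for q in [(82,132),(640,101),(660,371),(98,405)]];print(np.array(q),np.mean(q,0))
E
```

```text
nose [ 543.2 -127.6  165.6] along 110.26151737303056 lat 0.14366946326498464
sh [ 538.1 -158.6  178.6] along 78.87522671083731 lat 0.13557122857737447
shL [ 525.1 -156.7  165.6] along 78.6045783418315 lat -12.932769867581351
shR [ 550.8 -160.9  165.6] along 78.59642358825496 lat 13.063714264752091
rl [ 506.6 -176.4  165.6] along 56.12679267329787 lat -27.9958342897419
rr [ 561.7 -185.5  165.6] along 56.120632947512874 lat 27.923454351457224
corners [477.9 -97.5   6. ] [ 614.8 -317.2    6. ] [ 546.4 -207.3    6. ] 258.8146172426104 262.9752840097335
yaw 4.775878317507542
[ 487.6 -107.1    7. ] [588.2 -98.8   7. ] [ 605.5 -307.6    7. ] [ 546.5 -207.4    7. ] 94.72192121724837 100.94897216791155 209.48680141267548
[ 521.3 -117.7   53. ] [ 517.5 -111.3   87. ]
[[ 590.9 -100.     7. ]
 [ 608.1 -307.5    7. ]
 [ 508.  -316.4    7. ]
 [ 490.2 -108.1    7. ]] [ 549.3 -208.     7. ]
```

Picture: nose at crop (318,27), roll straight in the jaws with the nose 110 mm ahead and 0.1 mm off centre. Left cup is behind the nose and base corners are at (152,60) and (521,487). Lowering to cup height, 10 mm short of the mouth, to compare from near.

```bash
python3 -m handwheel '-0.0015 -0.002 -0.02 0;0 0 -0.03 0;0 0 -0.025 0;0 0 -0.015 0;0 0 -0.006 0;0 0 0 0;0 0 0 0;0 0 0 0'
python3 - <<'E'
from plant import telemetry, viewer
import cv2,numpy as np
np.set_printoptions(precision=4,suppress=True)
s=telemetry.state();print(s['eef_pos'],s['tcp_rot'],s['contact_force'],s['moment'])
p=viewer.camera_params('wrist');np.save('w3.npy',p,allow_pickle=True)
im=viewer.capture('wrist');cv2.imwrite('pics/w3.png',cv2.resize(cv2.convertScaleAbs(im[0:100,220:420],alpha=1.8,beta=25),None,fx=4,fy=4,interpolation=cv2.INTER_CUBIC))
sd=viewer.capture('side');cv2.imwrite('pics/s3.png',sd);ps=viewer.camera_params('side')
from h import proj
for X in ([525,-238,66],[541,-118,70],[542,-130,70]): print(proj(ps,X))
E
```

```text
clock: 6.8
eef_pos: [521.6, -238.4, 66.9]
tcp_rot: [[0.165, 0.986, -0.005], [0.986, -0.165, 0.003], [0.002, -0.005, -1.0]]
contact_force: [-6.9, 4.8, -2.5]
gripper_width: 50.5
grasp_force: 41.0
[ 521.6032 -238.3605   66.8953] [[ 0.1654  0.9862 -0.0049]
 [ 0.9862 -0.1654  0.0032]
 [ 0.0024 -0.0053 -1.    ]] [-6.927   4.8075 -2.4856] [ 0.6409  1.4436 -0.3491]
[373.1549 291.4716]
[340.1482 238.5941]
[344.3829 242.7234]
```

View pics/w3.png

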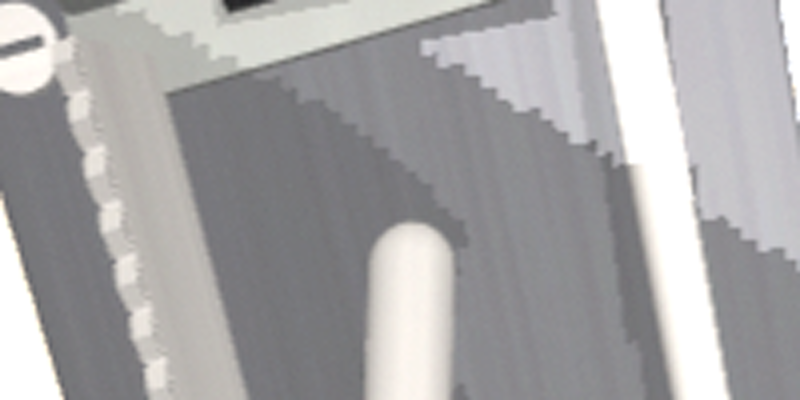

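```bash
python3 - <<'E'
import cv2
a=cv2.imread('pics/s3.png')
cv2.imwrite('pics/s3c.png',cv2.resize(cv2.convertScaleAbs(a[190:370,270:470],alpha=1.5,beta=15),None,fx=3.3,fy=3.3,interpolation=cv2.INTER_CUBIC))
E
```

```text
(no output)
```

View pics/s3c.png

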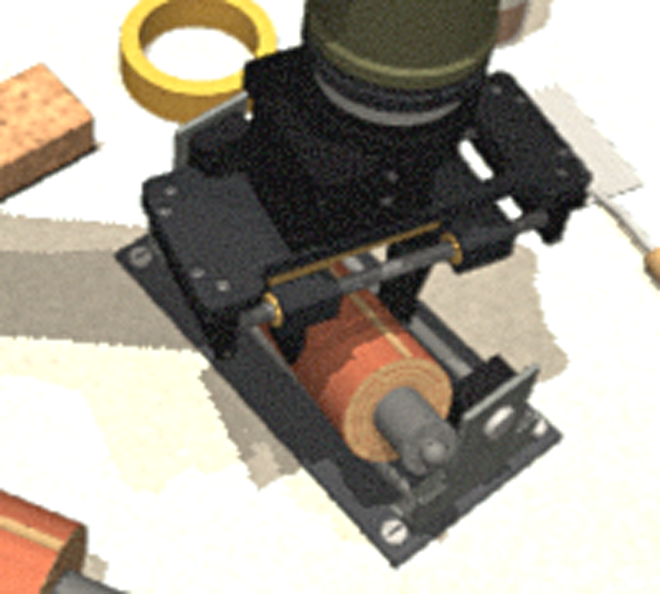

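```bash
python3 - <<'E'
from h import *
from plant import viewer
np.set_printoptions(precision=1,suppress=True)
ps=viewer.camera_params('side');pt=viewer.camera_params('top')
D=lambda u,v,z:ray(pt,340+(u+.5)/6.5-.5,155+(v+.5)/6.5-.5,z)
print('cheek top pts from top view',D(738,155,94),D(745,297,94))
C=np.array([548,-207.5,0]);a=np.radians(4.65);R=np.array([[np.cos(a),-np.sin(a),0],[np.sin(a),np.cos(a),0],[0,0,1]])
S=lambda X:((proj(ps,X)-[270,190]+.5)*3.3-.5)
print('side crop: cheek corners -x top,+x top, -x bottom',[S(C+R@np.array(q)) for q in [(-25,-110,94),(25,-110,94),(-25,-110,6),(25,-110,6)]])
t=np.array([521.6,-238.4,66.9])
for th in (0,10,20,25):
  c,s=np.cos(np.radians(th)),np.sin(np.radians(th));x=np.array([.165*c,.986*c,-s]); g=t+[0,0,5]
  print(th,'pin tip',S(g-95.7*x),'face',S(g-58.7*x)); 
p=np.load('w3.npy',allow_pickle=True).item()
for th in (0,10,20,25):
  c,s=np.cos(np.radians(th)),np.sin(np.radians(th));x=np.array([.165*c,.986*c,-s]); g=t+[0,0,3.5]
  print(th,'nose wrist crop',(proj(p,g+110.3*x)-[220,0]+.5)*4-.5,g+110.3*x)
E
```

```text
cheek top pts from top view [ 582.  -315.3   94. ] [ 533.7 -318.3   94. ]
side crop: cheek corners -x top,+x top, -x bottom [array([468.7, 422.3]), array([544. , 366.6]), array([439.2, 516.6]), array([509.3, 462.7])]
0 pin tip [436.2 497.6] face [396.1 430.4]
10 pin tip [440.1 476.3] face [398.1 417.3]
20 pin tip [440.7 449.5] face [398.1 401.1]
25 pin tip [439.7 434.3] face [397.4 392.1]
0 nose wrist crop [394.6  55.1] [ 539.8 -129.6   70.4]
10 nose wrist crop [394.7 105.6] [ 539.5 -131.3   51.2]
20 nose wrist crop [394.9 172.3] [ 538.7 -136.2   32.7]
25 nose wrist crop [394.9 209.7] [ 538.1 -139.8   23.8]
```

The wrist crop shows the nose low and small at (410,225). The roll has pitched about 25° nose-down, because its pin-end edge landed on the right cup, which I had not allowed for. I'll lift, go back to the rest to level it, regrasp, and then come in with more yaw.

```bash
python3 -m handwheel '-0.001 0 0.01 0;0 0 0.02 0;0 0 0.03 0;0 0 0.03 0;0 0 0.02 0;0 0 0 0;0 0 0 0'; python3 -m handwheel '0.004 0.026 0 -0.8;0.004 0.045 0 -0.9;0.004 0.045 0 -0.9;0.004 0.045 0 -0.9;0.004 0.045 0 -0.9;0.004 0.045 0 -0.9;0.004 0.045 0 -0.9;0.004 0.045 0 -0.9';python3 -m handwheel '0.004 0.045 0 -0.9;0.004 0.045 0 -0.6;0 0.025 0 0;0 0 0 0;0 0 0 0;0 0 0 0'
python3 - <<'E'
from plant import telemetry, viewer
import cv2,numpy as np
np.set_printoptions(precision=4,suppress=True)
s=telemetry.state();print(s['eef_pos'],s['tcp_rot'],s['contact_force'],s['moment'])
p=viewer.camera_params('wrist');np.save('w4.npy',p,allow_pickle=True)
im=viewer.capture('wrist');cv2.imwrite('pics/w4.png',im)
E
```

```text
clock: 7.6
eef_pos: [523.6, -240.4, 178.2]
tcp_rot: [[0.165, 0.986, 0.003], [0.986, -0.165, -0.001], [-0.0, 0.003, -1.0]]
contact_force: [-0.0, -0.4, -3.6]
gripper_width: 50.6
grasp_force: 40.5
clock: 8.4
eef_pos: [554.0, 102.6, 175.9]
tcp_rot: [[0.286, 0.958, -0.002], [0.958, -0.286, -0.001], [-0.001, -0.001, -1.0]]
contact_force: [0.1, -0.5, -3.1]
gripper_width: 50.8
grasp_force: 40.5
clock: 9.0
eef_pos: [562.8, 213.8, 176.5]
tcp_rot: [[0.313, 0.95, -0.001], [0.95, -0.313, -0.002], [-0.002, -0.0, -1.0]]
contact_force: [0.9, -0.3, -2.9]
gripper_width: 50.5
grasp_force: 40.5
[562.763  213.7862 176.4581] [[ 0.313   0.9497 -0.001 ]
 [ 0.9497 -0.313  -0.0019]
 [-0.0021 -0.0004 -1.    ]] [ 0.8971 -0.3022 -2.8924] [-0.0976  0.0956  0.0279]
```

View pics/w4.png

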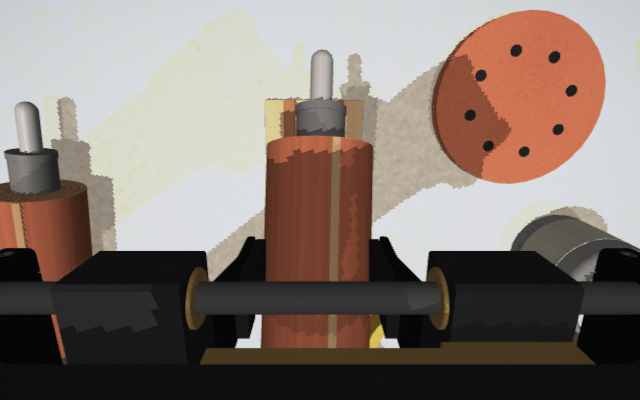

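```bash
python3 - <<'E'
from h import *
from scipy.optimize import least_squares
np.set_printoptions(precision=2,suppress=True)
p=np.load('w4.npy',allow_pickle=True).item()
t=np.array([562.8,213.8,176.5]);X=np.array([.313,.95,0]);Y=np.array([.95,-.313,0]);Z=np.array([0,0,1.])
def pts(q):
  th,a,l,h,ya=q;c,s=np.cos(th),np.sin(th)
  ax=c*(X*np.cos(ya)+Y*np.sin(ya))-s*Z; si=Y*np.cos(ya)-X*np.sin(ya); o=t+a*X+l*Y+h*Z   # o: point of axis at plunger roll end minus 56
  return np.array([proj(p,o+110.3*ax),proj(p,o+56.1*ax-28*si),proj(p,o+56.1*ax+28*si),proj(p,o+79*ax-13*si),proj(p,o+79*ax+13*si)])
m=np.array([[321,51],[266,141],[372,141],[297.5,103],[345.5,103]])
r=least_squares(lambda q:(pts(q)-m).ravel(),[.4,0,0,3.5,0]);print(np.degrees(r.x[[0,4]]),r.x[1:4],r.fun)
E
```

```text
[29.69  0.76] [4.17 0.41 9.64] [-0.07  0.55  1.19 -0.09  0.92  1.24 -0.94 -1.17 -1.16 -0.54]
```

```bash
python3 -m handwheel '-0.0015 0.002 -0.04 0;0 0 -0.04 0;0 0 -0.02 0;0 0 -0.005 0;0 0 -0.005 0;0 0 0 0' - 20; python3 -m handwheel '0 0 -0.004 0;0 0 -0.004 0;0 0 -0.004 0;0 0 0 0'; python3 -m handwheel '0 0 -0.004 0;0 0 -0.004 0;0 0 -0.004 0;0 0 0 0'
```

```text
clock: 9.65
eef_pos: [562.1, 217.5, 68.4]
tcp_rot: [[0.312, 0.95, 0.001], [0.95, -0.312, 0.0], [0.001, 0.001, -1.0]]
contact_force: [-0.1, -0.2, -2.5]
gripper_width: 51.7
grasp_force: 19.2
clock: 10.05
eef_pos: [560.9, 218.0, 55.3]
tcp_rot: [[0.311, 0.95, -0.001], [0.95, -0.311, 0.0], [-0.0, -0.001, -1.0]]
contact_force: [-1.0, -0.3, -1.0]
gripper_width: 51.9
grasp_force: 19.3
clock: 10.45
eef_pos: [560.8, 216.3, 43.8]
tcp_rot: [[0.312, 0.95, -0.002], [0.95, -0.312, -0.002], [-0.002, -0.001, -1.0]]
contact_force: [-4.5, -4.9, 6.1]
gripper_width: 50.4
grasp_force: 19.6
```

```bash
python3 -m handwheel '0 0 -0.003 0;0 0 -0.002 0;0 0 0 0;0 0 0 0'; python3 -m handwheel '0 0 0 0;0 0 0 0;0 0 0 0;0 0 0 0;0 0 0 0' 0.75 5;python3 -m handwheel '0 0 0 0;0 0 0 0;0 0 0 0;0 0 0 0;0 0 0 0' 1 5
python3 - <<'E'
from plant import telemetry, viewer
import cv2,numpy as np
s=telemetry.state();print(s['eef_pos'],s['contact_force'])
p=viewer.camera_params('wrist');np.save('w5.npy',p,allow_pickle=True)
im=viewer.capture('wrist');cv2.imwrite('pics/w5.png',im)
b,g,r=[im[...,i].astype(int) for i in range(3)]
red=(r>1.7*b)&(r>60)&(r>1.5*g)
for u in (285,295,300,305,319,335,340,345): 
  v=np.where(red[:240,u])[0]; print(u,v[:1],v[-1:],len(v))
for v in (150,180,200,220):
  u=np.where(red[v,200:420])[0]+200; print(v,u[:1],u[-1:])
for v in range(20,140,6): print(v,im[v,319],end=' ')
E
```

```text
clock: 10.85
eef_pos: [560.9, 216.3, 42.8]
tcp_rot: [[0.311, 0.95, -0.002], [0.95, -0.311, -0.001], [-0.001, -0.002, -1.0]]
contact_force: [-13.8, -7.1, 28.4]
gripper_width: 50.9
grasp_force: 23.6
clock: 11.35
eef_pos: [561.5, 217.9, 38.2]
tcp_rot: [[0.311, 0.95, 0.0], [0.95, -0.311, -0.0], [-0.0, 0.0, -1.0]]
contact_force: [0.4, 0.7, -0.3]
gripper_width: 65.1
grasp_force: 0.0
clock: 11.85
eef_pos: [561.3, 217.9, 38.5]
tcp_rot: [[0.311, 0.95, 0.0], [0.95, -0.311, -0.0], [-0.0, 0.0, -1.0]]
contact_force: [-0.1, 0.6, 0.1]
gripper_width: 86.3
grasp_force: 0.0
[561.30742865 217.85199488  38.48910595] [-0.11705767  0.63222281  0.06276094]
285 [152] [239] 85
295 [158] [239] 82
300 [155] [239] 83
305 [154] [239] 83
319 [154] [239] 83
335 [153] [239] 84
340 [155] [239] 83
345 [158] [239] 82
150 [256] [364]
180 [257] [373]
200 [258] [372]
220 [259] [371]
20 [207 205 202] 26 [183 183 181] 32 [157 162 167] 38 [174 180 185] 44 [178 184 190] 50 [178 185 190] 56 [178 185 190] 62 [179 185 189] 68 [178 185 190] 74 [178 185 190] 80 [179 186 191] 86 [179 185 191] 92 [178 185 190] 98 [179 186 192] 104 [123 127 131] 110 [124 127 131] 116 [124 126 131] 122 [124 127 130] 128 [122 126 130] 134 [105 107 110]
```

```bash
python3 - <<'E'
from h import *
import cv2
np.set_printoptions(precision=1,suppress=True)
p=np.load('w5.npy',allow_pickle=True).item();im=cv2.imread('pics/w5.png').astype(int)
print(im[18:40:1,318].sum(1)); print(im[96:106,318].sum(1))
g=im.sum(2); print([ (v,np.round(g[v,300:340:2]/10).astype(int).tolist()) for v in (45,80)])
t=np.array([561.3,217.9,38.3]);x=np.array([.311,.95,0]);y=np.array([.95,-.311,0])
for n,q in dict(nose=(318,29,42),sh=(318,101.5,55),rl=(257,153,42),rr=(373.5,153,42)).items():
  d=ray(p,*q)-t;print(n,d@x,d@y)
E
```

```text
[620 617 616 616 612 611 614 602 492 339 383 428 447 470 491 504 517 526
 533 540 551 562]
[573 574 573 574 564 474 331 388 387 389]
[(45, [60, 46, 40, 46, 50, 53, 56, 60, 59, 57, 53, 50, 45, 40, 31, 42, 48, 47, 46, 46]), (80, [60, 49, 39, 47, 50, 54, 57, 61, 60, 57, 54, 49, 45, 39, 28, 46, 46, 46, 46, 47])]
nose 103.93017253197084 -0.09296135839991848
sh 74.03170103911675 -0.12974814682326397
rl 50.27000319273625 -28.96627463553167
rr 50.23662937495592 26.222765579045976
```

```bash
python3 -m handwheel '-0.0022 -0.0067 -0.001 0;0 0 0 0;0 0 0 0'; python3 -m handwheel '0 0 0 0;0 0 0 0;0 0 0 0;0 0 0 0;0 0 0 0;0 0 0 0;0 0 0 0;0 0 0 0' 0.55 10;python3 -m handwheel '0 0 0 0;0 0 0 0;0 0 0 0;0 0 0 0;0 0 0 0' 0.4 46
python3 -m handwheel '0 0 0.005 0;0 0 0.01 0;0 0 0.02 0;0 0 0.03 0;0 0 0.03 0;0 0 0.03 0;0 0 0 0;0 0 0 0'
python3 - <<'E'
from plant import telemetry, viewer
import cv2,numpy as np
from h import *
np.set_printoptions(precision=3,suppress=True)
s=telemetry.state();t=s['eef_pos'];R=s['tcp_rot'];print(t,R)
p=viewer.camera_params('wrist');im=viewer.capture('wrist');cv2.imwrite('pics/w6.png',im)
im=im.astype(int);b,g,r=[im[...,i] for i in range(3)]
red=(r>1.7*b)&(r>60)&(r>1.5*g)
for v in (150,180,220):
  u=np.where(red[v,230:400])[0]+230; print(v,u[:1],u[-1:])
for u in (262,318,370): v=np.where(red[:240,u])[0]; print(u,v[:2])
print(im[0:45,318].sum(1)); print(im[76:110,318].sum(1))
np.save('w6.npy',p,allow_pickle=True)
E
```

```text
clock: 12.2
eef_pos: [559.0, 210.6, 37.5]
tcp_rot: [[0.312, 0.95, -0.0], [0.95, -0.312, -0.0], [-0.0, -0.0, -1.0]]
contact_force: [0.4, -0.5, 0.2]
gripper_width: 86.7
grasp_force: 0.0
clock: 13.0
eef_pos: [558.4, 211.5, 37.4]
tcp_rot: [[0.311, 0.951, -0.001], [0.951, -0.311, 0.0], [-0.0, -0.001, -1.0]]
contact_force: [-3.5, 0.7, 2.0]
gripper_width: 54.3
grasp_force: 10.1
clock: 13.5
eef_pos: [558.5, 211.5, 37.5]
tcp_rot: [[0.311, 0.95, -0.001], [0.95, -0.311, 0.0], [-0.0, -0.001, -1.0]]
contact_force: [-4.8, -0.1, 4.8]
gripper_width: 53.4
grasp_force: 45.8
clock: 14.3
eef_pos: [559.9, 210.8, 163.0]
tcp_rot: [[0.312, 0.95, 0.002], [0.95, -0.312, 0.0], [0.001, 0.002, -1.0]]
contact_force: [-0.1, -0.5, -3.6]
gripper_width: 53.3
grasp_force: 45.3
[559.857 210.771 163.036] [[ 0.312  0.95   0.002]
 [ 0.95  -0.312  0.   ]
 [ 0.001  0.002 -1.   ]]
150 [258] [376]
180 [260] [375]
220 [261] [373]
262 [137 138]
318 [137 138]
370 [138 139]
[646 643 644 646 648 645 648 621 393 398 444 472 492 516 530 542 554 563
 575 587 599 612 610 613 610 611 612 612 612 612 614 616 615 617 616 614
 619 619 618 618 619 621 619 620 621]
[631 632 632 633 633 607 416 408 382 417 416 417 418 417 418 417 420 416
 409 417 418 417 418 418 417 418 420 420 420 420 420 420 420 422]
```

```bash
python3 -m handwheel '-0.0025 -0.0225 0 0.15;-0.0047 -0.0445 0 0.3;-0.0047 -0.0445 0 0.3;-0.0047 -0.0445 0 0.3;-0.0047 -0.0445 0 0.3;-0.0047 -0.0445 0 0.3;-0.0047 -0.0445 0 0.3;-0.0047 -0.0445 0 0.3';python3 -m handwheel '-0.0047 -0.0445 0 0.3;-0.0047 -0.0445 0 0.3;-0.0025 -0.0225 0 0;0 0 0 0;0 0 0 0;0 0 0 0'; python3 -m handwheel '0 0 -0.02 0;0 0 -0.02 0;0 0 -0.01 0;0 0 0 0;0 0 0 0'
```

```text
clock: 15.15
eef_pos: [522.1, -124.6, 160.7]
tcp_rot: [[0.273, 0.962, -0.003], [0.962, -0.273, -0.0], [-0.001, -0.002, -1.0]]
contact_force: [1.0, -0.6, -2.8]
gripper_width: 53.6
grasp_force: 45.3
clock: 15.75
eef_pos: [511.7, -232.5, 161.3]
tcp_rot: [[0.261, 0.965, -0.002], [0.965, -0.261, 0.001], [0.001, -0.002, -1.0]]
contact_force: [-0.3, 0.2, -3.1]
gripper_width: 53.3
grasp_force: 45.3
clock: 16.25
eef_pos: [512.3, -233.8, 112.8]
tcp_rot: [[0.262, 0.965, 0.0], [0.965, -0.262, -0.0], [-0.0, 0.0, -1.0]]
contact_force: [0.3, -0.7, -3.6]
gripper_width: 53.3
grasp_force: 45.3
```

```bash
python3 -m handwheel '0 0 -0.01 0;0 0 -0.01 0;0 0 0 0';python3 -m handwheel '0 0 -0.01 0;0 0 -0.01 0;0 0 -0.007 0;0 0 0 0;0 0 0 0;0 0 0 0'
cat > f.py <<'E'
from plant import telemetry, viewer
import cv2,numpy as np,sys
from h import *
np.set_printoptions(precision=2,suppress=True)
s=telemetry.state();t=s['eef_pos'];R=s['tcp_rot'];yaw=np.degrees(np.arctan2(R[1,0],R[0,0]))
print(t,yaw)
C=np.array([548,-207.5]);a=np.radians(4.65);e=np.array([-np.sin(a),np.cos(a)]);n=np.array([e[1],-e[0]])
N=t[:2]+112*R[:2,0]; print('nose along',(N-C)@e,'lat',(N-C)@n, 'theta',94.65-yaw)
E
python3 f.py
python3 - <<'E'
from plant import viewer
import cv2,numpy as np
p=viewer.camera_params('wrist');np.save('w7.npy',p,allow_pickle=True)
im=viewer.capture('wrist')
cv2.imwrite('pics/w7.png',cv2.resize(cv2.convertScaleAbs(im[0:200,200:466],alpha=1.6,beta=20),None,fx=3,fy=3,interpolation=cv2.INTER_CUBIC)[:600,:798])
E
```

```text
clock: 16.55
eef_pos: [510.6, -233.7, 90.9]
tcp_rot: [[0.263, 0.965, -0.003], [0.965, -0.263, 0.001], [0.0, -0.003, -1.0]]
contact_force: [0.6, 0.6, -3.1]
gripper_width: 53.3
grasp_force: 45.3
clock: 17.15
eef_pos: [512.1, -234.6, 65.8]
tcp_rot: [[0.263, 0.965, 0.001], [0.965, -0.263, -0.0], [-0.0, 0.001, -1.0]]
contact_force: [0.9, -0.9, -2.7]
gripper_width: 53.3
grasp_force: 45.3
[ 512.12 -234.56   65.84] 74.72651936577738
nose along 81.23594986521665 lat 0.21022409276004161 theta 19.923480634222628
```

View pics/w7.png

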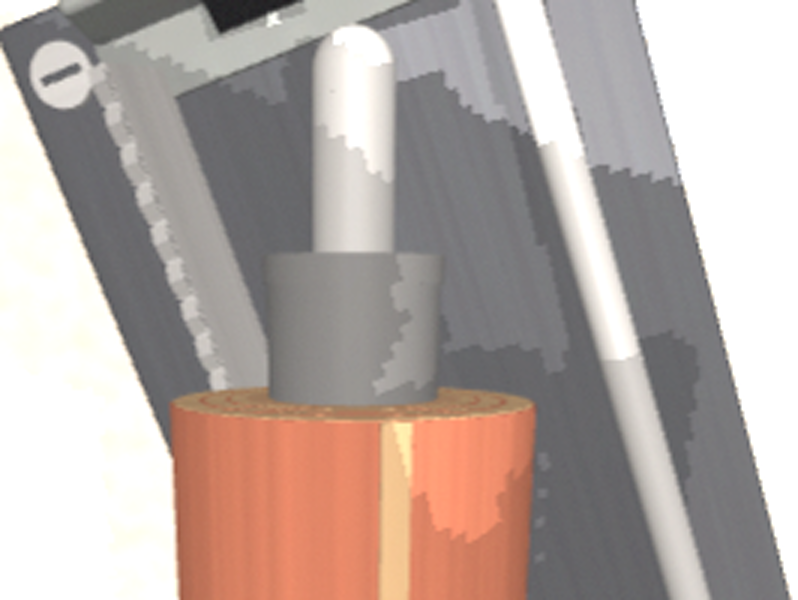

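```bash
python3 - <<'E'
from h import *
np.set_printoptions(precision=2,suppress=True)
p=np.load('w7.npy',allow_pickle=True).item()
W=lambda u,v,z:ray(p,200+(u+.5)/3-.5,(v+.5)/3-.5,z)
C=np.array([548,-207.5]);a=np.radians(4.65);e=np.array([-np.sin(a),np.cos(a)]);n=np.array([e[1],-e[0]])
for k,q in dict(cup=(222,34,53),L1=(3,45,6),L2=(172,455,6),R1=(641,5,6),R2=(788,597,6),nose=(353,25,70.3),shl=(266,256,70.3),shr=(442,256,70.3),screw=(63,74,7.),cor=(3,42,6)).items():
  d=W(*q)[:2]-C; print(k,W(*q),'along',d@e,'lat',d@n)
E
```

```text
cup [ 522.21 -118.78   53.  ] along 90.52013989473026 lat -18.513704945296553
L1 [477.89 -98.85   6.  ] along 113.97332250742126 lat -61.06765634127042
L2 [ 484.85 -184.21    6.  ] along 28.334349596560287 lat -61.053148300256396
R1 [ 599.74 -124.89    6.  ] along 78.14318314702838 lat 58.26923853324138
R2 [ 609.01 -251.56    6.  ] along -48.86310199971729 lat 57.23486870309363
nose [ 541.22 -126.41   70.3 ] along 81.37608417080361 lat -0.18582941938419228
shl [ 520.55 -152.87   70.3 ] along 56.67827069773676 lat -22.93362167382068
shr [ 545.84 -159.79   70.3 ] along 47.727951338410804 lat 1.7160027612523017
screw [ 487.66 -107.06    7.  ] along 104.99995491597059 lat -51.99538500922259
cor [478.08 -98.35   6.  ] along 114.45545747624227 lat -60.840459285847516
```

Picture: roll level and clear. Nose at (353,25), left cup's lower corner at (222,34), base edges at both sides. These put the cup axis 1.4 mm to -x of the nose line, so I shift by that and ease in.

```bash
sed -i 's/C=np.array(\[548,/C=np.array([546.5,/' f.py; python3 -m handwheel '-0.0013 0 0 0;-0.0002 0.003 0 0;-0.0002 0.003 0 0;0 0 0 0'; python3 -m handwheel '-0.0002 0.002 0 0;0 0.002 0 0;-0.0002 0.002 0 0;0 0 0 0;0 0 0 0';python3 f.py
```

```text
clock: 17.6
eef_pos: [510.2, -227.4, 65.5]
tcp_rot: [[0.262, 0.965, 0.0], [0.965, -0.262, 0.001], [0.001, 0.0, -1.0]]
contact_force: [0.1, 0.7, -4.0]
gripper_width: 53.5
grasp_force: 45.3
clock: 18.1
eef_pos: [509.7, -222.3, 65.5]
tcp_rot: [[0.263, 0.965, 0.0], [0.965, -0.263, -0.0], [-0.0, 0.0, -1.0]]
contact_force: [-0.6, -0.5, -3.2]
gripper_width: 53.4
grasp_force: 45.3
[ 509.71 -222.28   65.49] 74.74467036103441
nose along 93.56407078576008 lat 0.2670057890648918 theta 19.905329638965597
```

```bash
python3 -m handwheel '0.0038 -0.001 0 2;0.0038 -0.0008 0 2;0.0038 -0.0007 0 2;0 0 0 0;0 0 0 0';python3 f.py; python3 -m handwheel '-0.0001 0.002 0 0;-0.0002 0.002 0 0;-0.0001 0.002 0 0;0 0 0 0;0 0 0 0';python3 f.py
```

```text
clock: 18.6
eef_pos: [520.9, -225.0, 65.4]
tcp_rot: [[0.162, 0.987, -0.0], [0.987, -0.162, -0.0], [-0.0, -0.0, -1.0]]
contact_force: [0.1, 0.6, -3.1]
gripper_width: 53.2
grasp_force: 45.3
[ 520.89 -224.97   65.41] 80.67498820524173
nose along 93.35078148208052 lat 0.10329503576457899 theta 13.975011794758274
clock: 19.1
eef_pos: [520.7, -218.6, 65.5]
tcp_rot: [[0.161, 0.987, 0.0], [0.987, -0.161, -0.0], [0.0, 0.0, -1.0]]
contact_force: [-0.3, 0.5, -3.4]
gripper_width: 52.9
grasp_force: 45.3
[ 520.72 -218.65   65.52] 80.74819600226618
nose along 99.69726472943859 lat 0.30938724864319056 theta 13.901803997733822
```

```bash
python3 -m handwheel '-0.0001 0.0015 0 0;-0.0001 0.0015 0 0;-0.0001 0.001 0 0;0 0 0 0;0 0 0 0';python3 f.py; python3 -m handwheel '-0.0001 0.0015 0 0;-0.0001 0.0015 0 0;-0.0001 0.001 0 0;0 0 0 0;0 0 0 0';python3 f.py
```

```text
clock: 19.6
eef_pos: [520.6, -215.7, 65.7]
tcp_rot: [[0.162, 0.987, 0.001], [0.987, -0.162, -0.001], [-0.001, 0.001, -1.0]]
contact_force: [1.2, -3.3, -3.1]
gripper_width: 53.2
grasp_force: 45.3
[ 520.59 -215.72   65.75] 80.68919048316342
nose along 102.60284111216373 lat 0.5333259062182725 theta 13.96080951683659
clock: 20.1
eef_pos: [520.9, -211.8, 66.0]
tcp_rot: [[0.162, 0.987, 0.002], [0.987, -0.162, -0.002], [-0.001, 0.002, -1.0]]
contact_force: [1.4, -5.8, -2.5]
gripper_width: 53.2
grasp_force: 45.3
[ 520.86 -211.83   65.97] 80.69107631623226
nose along 106.45066755286368 lat 1.106385305191668 theta 13.95892368376775
```

```bash
cat >> f.py <<'E'
P=C+101*e; 
d=P-t[:2]; u=R[:2,0]; v=np.array([u[1],-u[0]]); print('c est',112-d@u,'nose line lat err at bottom (tool lat of P)',d@v,'F',s['contact_force'],'M',s['moment'],'tilt',R[2])
E
python3 -m handwheel '0.002 0.0012 0 1;0.002 0.0012 0 1;0.002 0.0012 0 1;0 0 0 0;0 0 0 0';python3 f.py; python3 -m handwheel '0.002 0.0012 0 1;0.002 0.0012 0 1;0.002 0.0012 0 1;0 0 0 0;0 0 0 0';python3 f.py
```

```text
clock: 20.6
eef_pos: [526.8, -209.0, 66.0]
tcp_rot: [[0.11, 0.994, 0.002], [0.994, -0.11, -0.003], [-0.002, 0.002, -1.0]]
contact_force: [1.8, -6.9, -2.3]
gripper_width: 53.3
grasp_force: 45.3
[ 526.78 -209.     66.03] 83.6709396703115
nose along 110.05431508261275 lat 1.5568145404569798 theta 10.979060329688508
c est 9.18572247857783 nose line lat err at bottom (tool lat of P) 0.19607588731151182 F [ 1.84 -6.94 -2.29] M [-1.71 -0.44 -0.26] tilt [-0.  0. -1.]
clock: 21.1
eef_pos: [532.6, -206.1, 66.0]
tcp_rot: [[0.058, 0.998, 0.002], [0.998, -0.058, -0.004], [-0.003, 0.002, -1.0]]
contact_force: [1.9, -8.1, -2.5]
gripper_width: 53.1
grasp_force: 45.3
[ 532.55 -206.12   66.05] 86.66370686735344
nose along 113.42221673634064 lat 1.7689515460918335 theta 7.986293132646566
c est 12.54879428830776 nose line lat err at bottom (tool lat of P) -0.025899390757341934 F [ 1.89 -8.09 -2.51] M [-1.95 -0.32 -0.23] tilt [-0.  0. -1.]
```

```bash
python3 -m handwheel '0 0.001 0 0;0.0001 0.001 0 0;0 0.001 0 0;0 0 0 0;0 0 0 0';python3 f.py|tail -1; python3 -m handwheel '0 0.001 0 0;0.0001 0.0005 0 0;0 0 0 0;0 0 0 0';python3 f.py|tail -1
```

```text
clock: 21.6
eef_pos: [532.6, -203.7, 66.2]
tcp_rot: [[0.059, 0.998, 0.002], [0.998, -0.059, -0.004], [-0.004, 0.002, -1.0]]
contact_force: [1.1, -9.2, -1.8]
gripper_width: 53.0
grasp_force: 45.3
c est 14.964335686633547 nose line lat err at bottom (tool lat of P) -0.004848365166866486 F [ 1.07 -9.21 -1.84] M [-2.15 -0.4  -0.23] tilt [-0.  0. -1.]
clock: 22.0
eef_pos: [532.7, -202.5, 66.2]
tcp_rot: [[0.059, 0.998, 0.002], [0.998, -0.059, -0.005], [-0.005, 0.002, -1.0]]
contact_force: [1.1, -8.5, -2.2]
gripper_width: 53.5
grasp_force: 45.3
c est 16.134851117746067 nose line lat err at bottom (tool lat of P) -0.03996820869571849 F [ 1.13 -8.54 -2.16] M [-2.23 -0.36 -0.27] tilt [-0.  0. -1.]
```

```bash
python3 -m handwheel '0 0.0005 0 0;0 0.0005 0 0;0 0 0 0';python3 f.py|tail -1; python3 -m handwheel '0 0.0005 0 0;0 0 0 0';python3 f.py|tail -1;python3 -m handwheel '0 0.0005 0 0;0 0 0 0';python3 f.py|tail -1
```

```text
clock: 22.3
eef_pos: [532.7, -201.7, 66.2]
tcp_rot: [[0.059, 0.998, 0.002], [0.998, -0.059, -0.005], [-0.005, 0.003, -1.0]]
contact_force: [1.6, -9.6, -3.8]
gripper_width: 53.7
grasp_force: 45.3
c est 16.983677698677795 nose line lat err at bottom (tool lat of P) -0.026483104744229102 F [ 1.61 -9.64 -3.79] M [-2.37 -0.37 -0.18] tilt [-0.  0. -1.]
clock: 22.5
eef_pos: [532.8, -201.3, 66.3]
tcp_rot: [[0.059, 0.998, 0.002], [0.998, -0.059, -0.005], [-0.005, 0.003, -1.0]]
contact_force: [1.0, -9.0, -3.0]
gripper_width: 53.4
grasp_force: 45.3
c est 17.399525995249547 nose line lat err at bottom (tool lat of P) -0.041953006800302006 F [ 1.01 -8.99 -2.98] M [-2.38 -0.37 -0.25] tilt [-0.  0. -1.]
clock: 22.7
eef_pos: [532.7, -200.9, 66.3]
tcp_rot: [[0.059, 0.998, 0.002], [0.998, -0.059, -0.005], [-0.005, 0.003, -1.0]]
contact_force: [0.7, -10.2, -2.5]
gripper_width: 53.2
grasp_force: 45.3
c est 17.770165377371413 nose line lat err at bottom (tool lat of P) 0.0024491291793511394 F [  0.75 -10.24  -2.52] M [-2.4  -0.35 -0.25] tilt [-0.  0. -1.]
```

```bash
python3 -m handwheel '0 0.0004 0 0;0.0016 -0.0001 0 1;0.0016 0 0 1;0.0016 0 0 1;0.0016 0 0 1;0 0 0 0';python3 f.py|tail -1;python3 -m handwheel '0.0016 0 0 1;0.0017 0 0 1;0.0016 0.0001 0 1;0.0017 0 0 1;0 0 0 0;0 0 0 0';python3 f.py
```

```text
clock: 23.3
eef_pos: [539.5, -200.7, 66.4]
tcp_rot: [[-0.011, 1.0, 0.003], [1.0, 0.011, -0.005], [-0.005, 0.003, -1.0]]
contact_force: [1.7, -10.1, -2.6]
gripper_width: 53.6
grasp_force: 45.3
c est 18.141675437260417 nose line lat err at bottom (tool lat of P) -0.1385307924244048 F [  1.71 -10.13  -2.59] M [-2.43 -0.5  -0.26] tilt [-0.01  0.   -1.  ]
clock: 23.9
eef_pos: [546.2, -200.6, 66.4]
tcp_rot: [[-0.081, 0.997, 0.003], [0.997, 0.081, -0.005], [-0.006, 0.003, -1.0]]
contact_force: [2.8, -10.0, -3.0]
gripper_width: 53.5
grasp_force: 45.3
[ 546.16 -200.57   66.39] 94.62541725674298
nose along 118.93700922832289 lat 0.26772586884947813 theta 0.024582743257028028
c est 17.940314367024556 nose line lat err at bottom (tool lat of P) -0.26002594615184016 F [ 2.82 -9.96 -2.95] M [-2.31 -0.54 -0.12] tilt [-0.01  0.   -1.  ]
```

```bash
python3 -m handwheel '0.0005 0 0 0;0.0005 0 0 0;0 0 0 0';python3 f.py|tail -1;python3 -m handwheel '0.0005 0 0 0;0.0005 0 0 0;0 0 0 0';python3 f.py|tail -2; python3 -m handwheel '0.0005 0 0 0;0.0005 0 0 0;0 0 0 0';python3 f.py|tail -2
```

```text
clock: 24.2
eef_pos: [546.5, -200.5, 66.2]
tcp_rot: [[-0.081, 0.997, 0.002], [0.997, 0.081, -0.005], [-0.005, 0.001, -1.0]]
contact_force: [1.7, -9.4, -2.8]
gripper_width: 53.4
grasp_force: 45.3
c est 17.934708117969777 nose line lat err at bottom (tool lat of P) -0.5344432766210092 F [ 1.67 -9.36 -2.85] M [-2.35 -0.29 -0.07] tilt [-0.01  0.   -1.  ]
clock: 24.5
eef_pos: [546.8, -200.6, 65.9]
tcp_rot: [[-0.081, 0.997, 0.0], [0.997, 0.081, -0.005], [-0.005, -0.0, -1.0]]
contact_force: [0.0, -10.7, -1.1]
gripper_width: 52.8
grasp_force: 45.3
nose along 118.8558665030999 lat 0.8131167168598576 theta -0.006288876257201537
c est 17.85849700694895 nose line lat err at bottom (tool lat of P) -0.8150658462078626 F [  0.05 -10.71  -1.14] M [-2.38 -0.01  0.11] tilt [-0.01 -0.   -1.  ]
clock: 24.8
eef_pos: [547.0, -200.6, 65.6]
tcp_rot: [[-0.081, 0.997, -0.001], [0.997, 0.081, -0.005], [-0.005, -0.002, -1.0]]
contact_force: [-1.3, -9.9, -1.7]
gripper_width: 53.6
grasp_force: 45.3
nose along 118.78997239587078 lat 1.0353678016408985 theta -0.014833166449577107
c est 17.792142362163574 nose line lat err at bottom (tool lat of P) -1.039961071407336 F [-1.28 -9.87 -1.67] M [-2.4   0.3   0.23] tilt [-0. -0. -1.]
```

```bash
python3 -m handwheel '-0.001 0 -0.0005 0;-0.001 0 0 0;0 0 0 0;0 0 0 0';python3 f.py|tail -2; python3 -m handwheel '0 -0.0005 0 0;0 -0.0005 0 0;0 -0.0005 0 0;0 0 0 0';python3 f.py|tail -2; python3 -m handwheel '0 -0.0005 0 0;0 -0.0005 0 0;0 0 0 0';python3 f.py|tail -2
```

```text
clock: 25.2
eef_pos: [546.4, -200.6, 65.7]
tcp_rot: [[-0.081, 0.997, 0.002], [0.997, 0.081, -0.005], [-0.005, 0.001, -1.0]]
contact_force: [1.9, -9.9, -2.7]
gripper_width: 53.7
grasp_force: 45.3
nose along 118.90602605261438 lat 0.47943348526058216 theta 0.01839134593009817
c est 17.909023291544983 nose line lat err at bottom (tool lat of P) -0.4736792762759956 F [ 1.88 -9.93 -2.66] M [-2.33 -0.3  -0.07] tilt [-0.01  0.   -1.  ]
clock: 25.6
eef_pos: [546.5, -201.9, 65.7]
tcp_rot: [[-0.081, 0.997, 0.002], [0.997, 0.081, -0.005], [-0.005, 0.001, -1.0]]
contact_force: [1.6, -8.9, -2.9]
gripper_width: 53.3
grasp_force: 45.3
nose along 117.58327151342624 lat 0.45898733441223705 theta 0.019133200987823784
c est 16.585993897391702 nose line lat err at bottom (tool lat of P) -0.4534439165262354 F [ 1.62 -8.92 -2.89] M [-2.2  -0.32 -0.08] tilt [-0.  0. -1.]
clock: 25.9
eef_pos: [546.5, -202.6, 65.7]
tcp_rot: [[-0.081, 0.997, 0.002], [0.997, 0.081, -0.005], [-0.005, 0.001, -1.0]]
contact_force: [1.3, -8.7, -2.0]
gripper_width: 53.0
grasp_force: 45.3
nose along 116.83587207106524 lat 0.43021462821835144 theta 0.00802587801183563
c est 15.838235265486986 nose line lat err at bottom (tool lat of P) -0.427991631473982 F [ 1.31 -8.74 -1.99] M [-2.12 -0.27 -0.08] tilt [-0.  0. -1.]
```

```bash
for i in 1 2 3; do :; done; python3 -m handwheel '0 -0.0005 0 0;0 -0.0005 0 0;0 0 0 0';python3 f.py|tail -2; python3 -m handwheel '0 -0.0005 0 0;0 -0.0005 0 0;0 0 0 0';python3 f.py|tail -2;python3 -m handwheel '0 -0.0005 0 0;0 -0.0005 0 0;0 0 0 0';python3 f.py|tail -2
```

```text
clock: 26.2
eef_pos: [546.6, -203.4, 65.7]
tcp_rot: [[-0.081, 0.997, 0.002], [0.997, 0.081, -0.004], [-0.004, 0.002, -1.0]]
contact_force: [1.6, -7.7, -2.3]
gripper_width: 53.1
grasp_force: 45.3
nose along 116.03143456550349 lat 0.43917198544566816 theta 0.006139767885272818
c est 15.033557888988412 nose line lat err at bottom (tool lat of P) -0.43755687924228237 F [ 1.6  -7.66 -2.35] M [-2.06 -0.25 -0.08] tilt [-0.  0. -1.]
clock: 26.5
eef_pos: [546.6, -204.3, 65.6]
tcp_rot: [[-0.081, 0.997, 0.002], [0.997, 0.081, -0.004], [-0.004, 0.002, -1.0]]
contact_force: [2.7, -8.8, -2.2]
gripper_width: 53.2
grasp_force: 45.3
nose along 115.22094947611062 lat 0.39773130237291277 theta 0.00047356394604491925
c est 14.222825472442452 nose line lat err at bottom (tool lat of P) -0.3976102131180257 F [ 2.7  -8.75 -2.16] M [-1.98 -0.34 -0.1 ] tilt [-0.  0. -1.]
clock: 26.8
eef_pos: [546.7, -205.0, 65.6]
tcp_rot: [[-0.081, 0.997, 0.002], [0.997, 0.081, -0.004], [-0.004, 0.002, -1.0]]
contact_force: [1.3, -8.5, -1.7]
gripper_width: 53.3
grasp_force: 45.3
nose along 114.43031787935043 lat 0.391399424105634 theta -0.0067880263774213745
c est 13.431945166036357 nose line lat err at bottom (tool lat of P) -0.39298743314230755 F [ 1.34 -8.46 -1.71] M [-1.95 -0.34 -0.11] tilt [-0.  0. -1.]
```

```bash
python3 -m handwheel '0 -0.0005 0 0;0.0001 -0.0005 0 0;0 -0.0005 0 0;0 -0.0005 0 0;0 0 0 0';python3 f.py|tail -2; python3 -m handwheel '0 -0.0005 0 0;0.0001 -0.0005 0 0;0 -0.0005 0 0;0 -0.0005 0 0;0 0 0 0';python3 f.py|tail -2;python3 -m handwheel '0 -0.0005 0 0;0.0001 -0.0005 0 0;0 -0.0005 0 0;0 0 0 0';python3 f.py|tail -2
```

```text
clock: 27.3
eef_pos: [546.8, -206.7, 65.6]
tcp_rot: [[-0.081, 0.997, 0.002], [0.997, 0.081, -0.003], [-0.003, 0.002, -1.0]]
contact_force: [2.1, -7.9, -2.1]
gripper_width: 53.3
grasp_force: 45.3
nose along 112.80307492441149 lat 0.3550466965820007 theta -0.012707369180191108
c est 11.804268921550772 nose line lat err at bottom (tool lat of P) -0.35766229215316514 F [ 2.07 -7.85 -2.13] M [-1.78 -0.35 -0.18] tilt [-0.  0. -1.]
clock: 27.8
eef_pos: [547.0, -208.2, 65.5]
tcp_rot: [[-0.082, 0.997, 0.002], [0.997, 0.082, -0.003], [-0.003, 0.002, -1.0]]
contact_force: [0.7, -6.3, -2.2]
gripper_width: 53.3
grasp_force: 45.3
nose along 111.23860816875451 lat 0.348875469291432 theta -0.027862955087513797
c est 10.239365516892832 nose line lat err at bottom (tool lat of P) -0.35385292957822223 F [ 0.72 -6.34 -2.23] M [-1.64 -0.37 -0.11] tilt [-0.  0. -1.]
clock: 28.2
eef_pos: [547.0, -209.4, 65.5]
tcp_rot: [[-0.082, 0.997, 0.002], [0.997, 0.082, -0.002], [-0.003, 0.001, -1.0]]
contact_force: [2.1, -7.1, -2.2]
gripper_width: 53.5
grasp_force: 45.3
nose along 110.02462016367649 lat 0.3134429496215443 theta -0.038936432609716576
c est 9.02511988222912 nose line lat err at bottom (tool lat of P) -0.31957466579142846 F [ 2.05 -7.12 -2.21] M [-1.5  -0.33 -0.16] tilt [-0.  0. -1.]
```

```bash
python3 -m handwheel '0 -0.0005 0 0;0.0001 -0.0005 0 0;0 -0.0005 0 0;0 -0.0005 0 0;0 0 0 0';python3 f.py|tail -2; python3 -m handwheel '0 -0.0005 0 0;0.0001 -0.0005 0 0;0 0 0 0';python3 f.py|tail -2;python3 -m handwheel '0 -0.0005 0 0;0 0 0 0';python3 f.py|tail -2;python3 -m handwheel '0 -0.0005 0 0;0 0 0 0';python3 f.py|tail -2
```

```text
clock: 28.7
eef_pos: [547.1, -211.0, 65.4]
tcp_rot: [[-0.082, 0.997, 0.001], [0.997, 0.082, -0.002], [-0.002, 0.001, -1.0]]
contact_force: [2.3, -5.7, -2.0]
gripper_width: 53.1
grasp_force: 45.3
nose along 108.42243446985373 lat 0.2500980188005837 theta -0.048937879853099275
c est 7.422667588776903 nose line lat err at bottom (tool lat of P) -0.25643709731193276 F [ 2.29 -5.71 -1.96] M [-1.39 -0.33 -0.13] tilt [-0.  0. -1.]
clock: 29.0
eef_pos: [547.2, -211.8, 65.3]
tcp_rot: [[-0.082, 0.997, 0.001], [0.997, 0.082, -0.002], [-0.002, 0.001, -1.0]]
contact_force: [2.0, -5.3, -1.3]
gripper_width: 53.1
grasp_force: 45.3
nose along 107.62504258478329 lat 0.2537107626579367 theta -0.05211050509133486
c est 6.625142219154085 nose line lat err at bottom (tool lat of P) -0.2597357343451776 F [ 1.95 -5.32 -1.29] M [-1.31 -0.34 -0.17] tilt [-0.  0. -1.]
clock: 29.2
eef_pos: [547.2, -212.2, 65.3]
tcp_rot: [[-0.082, 0.997, 0.001], [0.997, 0.082, -0.001], [-0.002, 0.001, -1.0]]
contact_force: [1.6, -4.6, -2.1]
gripper_width: 53.3
grasp_force: 45.3
nose along 107.29124808230401 lat 0.2586419587611779 theta -0.055572689259705044
c est 6.2912542874392585 nose line lat err at bottom (tool lat of P) -0.26474356755401196 F [ 1.58 -4.59 -2.13] M [-1.35 -0.37 -0.12] tilt [-0.  0. -1.]
clock: 29.4
eef_pos: [547.3, -212.2, 65.3]
tcp_rot: [[-0.082, 0.997, 0.001], [0.997, 0.082, -0.001], [-0.001, 0.001, -1.0]]
contact_force: [1.9, -4.8, -2.2]
gripper_width: 53.5
grasp_force: 45.3
nose along 107.26790028270709 lat 0.23202591993828392 theta -0.07413615597762657
c est 6.267682856486317 nose line lat err at bottom (tool lat of P) -0.24013578797785762 F [ 1.9  -4.85 -2.19] M [-1.2  -0.42 -0.13] tilt [-0.  0. -1.]
```

```bash
for k in 1; do python3 -m handwheel '0 -0.0005 0 0;0 0 0 0';python3 f.py|tail -1;python3 -m handwheel '0 -0.0005 0 0;0 0 0 0';python3 f.py|tail -1;python3 -m handwheel '0 -0.0005 0 0;0 0 0 0';python3 f.py|tail -1; done | grep -v tcp_rot
```

```text
clock: 29.6
eef_pos: [547.2, -212.2, 65.3]
contact_force: [1.6, -4.5, -1.4]
gripper_width: 53.4
grasp_force: 45.4
c est 6.226669065410135 nose line lat err at bottom (tool lat of P) -0.17713884736078178 F [ 1.63 -4.5  -1.42] M [-1.04 -0.47 -0.15] tilt [-0.  0. -1.]
clock: 29.8
eef_pos: [547.2, -212.3, 65.2]
contact_force: [2.7, -2.0, -1.7]
gripper_width: 53.3
grasp_force: 45.5
c est 6.197933047459429 nose line lat err at bottom (tool lat of P) -0.13040626146550416 F [ 2.67 -2.   -1.68] M [-0.74 -0.46 -0.14] tilt [ 0.  0. -1.]
clock: 30.0
eef_pos: [547.2, -212.3, 65.2]
contact_force: [1.6, -0.8, 0.6]
gripper_width: 53.3
grasp_force: 45.6
c est 6.1840580544542405 nose line lat err at bottom (tool lat of P) -0.11964753968303299 F [ 1.55 -0.78  0.55] M [-0.28 -0.5  -0.1 ] tilt [ 0.  0. -1.]
```

```bash
python3 -m handwheel '0.0005 0 -0.0005 0;0.0005 0 0 0;0 0 0 0';python3 f.py|tail -1; python3 -m handwheel '0 0 0 0;0 0 0 0;0 0 0 0' - 12;python3 f.py|tail -1; python3 -m handwheel '0 0 0 0;0 0 0 0;0 0 0 0' - 4;python3 f.py|tail -1;python3 -m handwheel '0 0 0 0;0 0 0 0;0 0 0 0;0 0 0 0;0 0 0 0;0 0 0 0' 0.8;python3 f.py|tail -1
```

```text
clock: 30.3
eef_pos: [547.4, -212.4, 64.4]
tcp_rot: [[-0.083, 0.997, -0.001], [0.997, 0.083, 0.001], [0.001, -0.001, -1.0]]
contact_force: [0.4, 1.0, 3.3]
gripper_width: 53.4
grasp_force: 45.7
c est 6.063115631977126 nose line lat err at bottom (tool lat of P) -0.2821291573978879 F [0.36 1.01 3.33] M [ 0.18  0.12 -0.07] tilt [ 0. -0. -1.]
clock: 30.6
eef_pos: [547.4, -212.5, 64.3]
tcp_rot: [[-0.083, 0.997, -0.001], [0.997, 0.083, 0.001], [0.001, -0.001, -1.0]]
contact_force: [-1.8, 2.3, 3.3]
gripper_width: 54.5
grasp_force: 12.1
c est 5.9212385356458554 nose line lat err at bottom (tool lat of P) -0.2993532663441929 F [-1.76  2.3   3.27] M [0.45 0.22 0.1 ] tilt [ 0. -0. -1.]
clock: 30.9
eef_pos: [547.5, -212.5, 64.3]
tcp_rot: [[-0.083, 0.997, -0.001], [0.997, 0.083, 0.001], [0.001, -0.001, -1.0]]
contact_force: [-1.4, 4.5, 3.0]
gripper_width: 54.8
grasp_force: 4.2
c est 5.891311951612849 nose line lat err at bottom (tool lat of P) -0.3703607134509781 F [-1.44  4.53  3.05] M [ 0.75  0.43 -0.  ] tilt [ 0. -0. -1.]
clock: 31.5
eef_pos: [547.8, -213.4, 64.4]
tcp_rot: [[-0.082, 0.997, 0.0], [0.997, 0.082, -0.0], [-0.0, 0.0, -1.0]]
contact_force: [0.6, 0.1, 0.5]
gripper_width: 69.7
grasp_force: 0.0
c est 5.037797434023091 nose line lat err at bottom (tool lat of P) -0.6549745331891561 F [0.56 0.14 0.53] M [-0.11 -0.01  0.05] tilt [-0.  0. -1.]
```

```bash
python3 -m handwheel '0 0 0 0;0 0 0 0;0 0 0 0' 0.95;python3 -m handwheel '0 0 0.005 0;0 0 0.02 0;0 0 0.04 0;0 0 0.05 0;0 0 0.04 0;-0.01 0 0.02 0;0 0 0 0;0 0 0 0'
python3 -m handwheel '-0.03 0 0.02 0;-0.04 0 0.02 0;-0.04 0 0 0;0 0 0 0;0 0 0 0;0 0 0 0'
python3 - <<'E'
from plant import viewer
from h import *
import cv2
np.set_printoptions(precision=1,suppress=True)
C=np.array([546.5,-207.5,0]);a=np.radians(4.65);R=np.array([[np.cos(a),-np.sin(a),0],[np.sin(a),np.cos(a),0],[0,0,1]])
for n in ('top','side'):
  p=viewer.camera_params(n);im=viewer.capture(n);cv2.imwrite(f'pics/{n}9.png',im);i=im.astype(int);b,g,r=i[...,0],i[...,1],i[...,2]
  m=((r>1.7*b)&(r>60)&(r>1.5*g)).astype(np.uint8)
  k,l,st,ce=cv2.connectedComponentsWithStats(m)
  for q in range(1,k):
    if st[q,4]>150: print(n,st[q],ce[q])
  # predicted silhouette bbox of the homed roll (roll centre ~ -2, axis z 68)
  th=np.linspace(0,2*np.pi,60);P=np.array([proj(p,C+R@np.array([28*np.cos(t),y,68+28*np.sin(t)])) for t in th for y in (-59.5,55.5)])
  print('pred',P.min(0),P.max(0)-P.min(0))
E
```

```text
clock: 31.8
eef_pos: [547.8, -213.2, 64.5]
tcp_rot: [[-0.083, 0.997, 0.0], [0.997, 0.083, -0.0], [-0.0, 0.0, -1.0]]
contact_force: [-0.3, -0.3, -0.3]
gripper_width: 81.0
grasp_force: 0.0
clock: 32.6
eef_pos: [537.8, -213.2, 239.5]
tcp_rot: [[-0.082, 0.997, 0.001], [0.997, 0.082, 0.0], [0.0, 0.001, -1.0]]
contact_force: [-0.9, 0.1, -0.3]
gripper_width: 83.0
grasp_force: 0.0
clock: 33.2
eef_pos: [428.4, -212.5, 278.4]
tcp_rot: [[-0.084, 0.997, -0.002], [0.997, 0.084, -0.0], [0.0, -0.002, -1.0]]
contact_force: [-0.4, 1.0, -0.5]
gripper_width: 82.4
grasp_force: 0.0
top [  0  28  64  49 343] [41.8 65.2]
top [ 188   70   63   62 2950] [219.2 100.6]
top [ 549  139   50  126 2835] [574.4 182.4]
top [379 180  53  11 437] [404.6 184.5]
top [380 189  53  17 720] [405.5 196.9]
top [  9 204  36  27 886] [ 26.1 217. ]
top [362 271  65  49 944] [393.5 294.7]
top [181 272  69  42 976] [215.4 292. ]
top [370 285  58  50 974] [399.3 311. ]
top [ 174  286   69   44 1146] [207.5 307.6]
top [   0  300   37   78 1340] [ 16.9 354.6]
pred [375.4 179.8] [56.1 27.5]
side [150  73  28  17 291] [162.8  81.3]
side [ 19 106  30  21 400] [ 33.2 115.8]
side [125 154  28  59 862] [139.1 181.7]
side [147 154  22  63 809] [158.3 183.4]
side [359 239  48  45 195] [383.2 261.6]
side [ 341  241   62   65 1647] [369.6 271.4]
side [199 312  96  42 645] [246.3 332.2]
side [ 182  319  106   79 4284] [233.1 356.8]
pred [339.1 239.1] [70.3 70.1]
```

The roll's outline in both outside views matches the prediction for a homed, level spindle to about 4 pixels. The gripper is clear.

```bash
python3 -c "
from plant import workorder
print(workorder.sign_off())"
```

```text
the job is handed in; nothing more can be done
None
```

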